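Pin the retaining bar of the red glass carrier

TASK

Swing the retaining bar of the carrier with the red glass sheets shut against its stop, so that the hole in its end lies over the hole of the steel lug. Then take the pin with the red grip from the wooden block and drop it down through both holes until its collar rests flat on the bar, and let go.

Things in the scene. Friction and masses are not known exactly. Their poses are not given: they have to be found in the camera images.
- bar (a joint): Retaining bar across the carrier's front: level wooden bar on a vertical hinge, ending in a steel eye (44 x 44 x 10 mm, vertical hole 22 mm wide, 220 mm from the hinge axis). Rad: 0 = shut on its stop, the eye's hole straight above the lug's; grows to 1.0 as it swings out from the glass (clockwise from above). Stays where left; about 1 N at the knob moves it.
- bar_knob (a point): Centre of the upright round black knob (24 mm diameter, 42 mm tall) on the bar, 140 mm from the hinge axis towards the eye and 22 mm above the bar's top, which is level with the eye's top. Its y axis runs along the bar from the eye to the hinge, z up. It moves with the bar.
- lug_hole (a point): Centre of the hole's upper mouth in the carrier's fixed steel lug (44 x 44 x 10 mm, 22 mm through hole, 60 mm free below; an end stop on its glass side is 12 mm higher). Axes: y along the shut bar to its hinge axis, 220 mm away; x to the glass; z up. The shut bar's eye lies 2 mm above the lug, its top 12 mm above this point. Glass leans back, its foot 50 mm behind the bar.
- red_pin_head (a point): Centre of the red pin's grip, z up along the pin. Steel shank 14 mm wide, 60 mm long, pointed tip; red collar 42 mm wide, 6 mm thick; red grip 26 mm wide, 48 mm tall. The point is 32 mm above the collar's underside, 92 mm above the tip. About 0.12 kg. Hangs by its collar in a wooden block 240 x 70 x 75 mm tall with three holes 80 mm apart; blue and yellow pins hang in the others.
Not all that is in view belongs to the job. Leave any turquoise look-alike of the part that bears red_pin_head alone.

How it is judged:
On the way, in this order (a step that is already met when the one before it is completed fails the run):
1. the bar is swung shut against its stop (value of joint bar below 0.07 rad), for 0.2 s.
2. the red pin stands down through both holes (horizontal distance between red_pin_head and lug_hole below 0.015 m and z of red_pin_head in the frame of lug_hole below 0.056 m), for 0.2 s.
At the end, for the whole second after the job is handed in: The bar is shut (under 0.07 rad); the red pin is upright (within 10 degrees), within 15 mm of the lug hole's axis, and fully down through the bar's eye and the lug (the centre of its grip 36 to 56 mm above the lug's top; 44 mm when the collar lies on the eye) (all of step 2 and value of joint bar below 0.07 rad and z of red_pin_head in the frame of lug_hole above 0.036 m and angle between red_pin_head's own z axis and vertical below 0.18 rad); the robot touches nothing.
It also fails if it takes over 53 s, if anything falls off the work surface, if the arm or the gripper's body presses on something with over 40 N, if the wrist force passes 120 N, or if a joint passes its speed limit or range.

ROBOT

A 6-joint arm with a two-finger parallel gripper is mounted at the origin on the work surface. World frame = base frame: x ahead of the robot, y to its left, z up, the work surface at z = 0. Lengths are in m, angles in rad, forces in N, time in s.
With the tool pointing down it reaches from about 0.3 to 0.775 m from the base axis. Payload 14.6 kg.
Tool frame: the origin (TCP) lies at the very end of the fingers, on their centre line; the grasp point (between the pads) lies 19 mm behind it; z points along the fingers, y is the line along which they close (so a half turn about z gives the same grasp; the last joint's range is limited). The gripper opens to 94 mm and grips with 3 to 60 N. Pads are 16 mm wide; open, the fingers measure 119 mm over their backs; the gripper's body (75 mm by 177 mm) begins 78 mm behind the grasp point.
Start: joints at [1.065, 0.3, 1.521, -0, 1.321, -0.067], TCP at [0.234, 0.498, 0.205] pointing down, gripper open.
Joint ranges: [-3.03, 3.03], [-0.79, 2.21], [0.23, 2.52], [-1.04, 4.18], [0, 3.07], [-2.55, 2.55]. Speed limits (rad/s): [2.22, 2.22, 2.57, 3.14, 3.14, 3.14].

INTERFACE

Orientations are given as [roll, pitch, yaw] about the fixed x, y, z axes, in that order (R = Rz(yaw) Ry(pitch) Rx(roll)).
In Python, from station import ctrl gives the robot as it stands.
- The arm moves only by the tool carry_out, never from a script. Its argument "motion" is text: rows parted by semicolons, each of 7 numbers parted by spaces: the shift along the world's x, y, z in m, then the turn, a rotation vector about the world's x, y, z in degrees, then the closure in counts, from 0 (fully open) to 255 (shut). In form: dx dy dz wx wy wz hand; .... A call has 1 to 20 rows; each row shifts and turns the commanded pose from where the row before left it; what a row does not reach is not made up. A row lasts 1/12 s, in which the tool goes at most 41.7 mm and 7.16 degrees, less where a joint would pass 70% of its speed; a pose out of reach is approached as far as the arm can. A call is refused whole if a number of a shift passes 0.0417 or a number of a turn 7.16, either way. A call with a gripper value outside its range is refused whole. The fingers move at their own pace and stop on an object; "grip_force" is the grip in N (left out, the last holds). Time passes only in rows, so rows that do not move let the fingers close. It gives the time, the measured TCP pose, the force, the opening and the grip force at its end, in the units of the state.
- ctrl.get_obs(): the state, without advancing time (a new reading comes with each control period).
- ctrl.camera(name): name is "scene" or "top" or "wrist"; returns a dict with "pixels" (480x640x3 uint8, red, green, blue), "range_z" (480x640 float32, m along the optical axis (not along the pixel's ray), 0 where there is no reading), "K" (3x3 intrinsics, pixels), "dist" ([k1, k2, p1, p2, k3] as OpenCV has them; the pictures are not rectified), "position" and "attitude" of the camera in the world. Camera axes: x right, y up, looking along -z (the intrinsics and any distortion apply to the point x, -y, -z); pixel columns grow to the right and rows downward; lengths in m; the calibration is good to about 2 mm. A picture is of the moment at which its call begins.
- ctrl.hand_in(): hands the job in; it is judged then, once.
The state is a dict: "time_s": time; "qpos": joint angles; "joint_vel": joint speeds; "tau": joint torques, N m; "ee_pos": TCP position; "eef_rot": TCP orientation; "force": force on the tool from outside, world axes, zero at the start; "moment": the same for the moment, N m; "grip_width": finger opening in m; "grip_force": force on a finger pad.
Only numpy, scipy, OpenCV 4.12 (cv2) and the standard library are available. Lean on these libraries where they do the work, as an engineer would, in place of code of your own. Each camera call takes 0.05 s, during which the arm holds its last target. There are 200 camera calls.

## Working session

There is one attempt and no reset: what is moved stays moved. The work goes in short steps, Python scripts to look and compute and a tool call to move; the robot and the scene stay as the last step left them, time stands still between calls to the robot, and variables do not carry over. Pictures are saved under pics/ and viewed, at most 10 in all, crops included, and the job is handed in when it is done.

Besides the shell and the picture viewer there is one more tool, called by a JSON object that holds its "method" and its "body", one argument or row to a line. carry_out: Moves the arm, as the interface text tells. Its arguments: {"type":"object","properties":{"motion":{"type":"string"},"grip_force":{"type":"number"}},"required":["motion"]}

```bash
ls; mkdir -p pics
cat > h.py <<'E'
import numpy as np, cv2
from station import ctrl
def cam(n):
    c=ctrl.camera(n); c={k:(np.array(v) if not isinstance(v,str) else v) for k,v in c.items()}; return c
def Rot(c):
    a=np.array(c['attitude'],float)
    if a.shape==(3,3): return a
    from scipy.spatial.transform import Rotation as R
    return (R.from_euler('xyz',a) if a.size==3 else R.from_quat(a)).as_matrix()
def rays(c,uv):
    p=cv2.undistortPoints(np.array(uv,float).reshape(-1,1,2),c['K'],c['dist']).reshape(-1,2)
    return np.c_[p[:,0],-p[:,1],-np.ones(len(p))]@Rot(c).T
def pts(c,uv):
    uv=np.array(uv,float).reshape(-1,2); d=c['range_z'][uv[:,1].round().astype(int),uv[:,0].round().astype(int)]
    return c['position']+rays(c,uv)*d[:,None]
def onz(c,uv,z):
    r=rays(c,uv); return c['position']+r*((z-c['position'][2])/r[:,2])[:,None]
def save(c,n): cv2.imwrite('pics/'+n,c['pixels'][:,:,::-1])
E
python3 - <<'E'
from h import *
for n in ['scene','top']:
    c=cam(n); save(c,n+'1.png'); print(n,c['position'],c['attitude'],c['K'].tolist(),c['dist'])
print(ctrl.get_obs())
E
```

```text
pics
scene [ 0.90998109 -0.65981479  1.07850078] [0.6614886  0.01612583 0.56943408] [[577.9493795249734, 0.0, 316.027984268606], [0.0, 577.9493795249734, 236.58381551579282], [0.0, 0.0, 1.0]] [-0.0843382  0.         0.         0.         0.       ]
top [ 0.23893446 -0.05035459  1.33242183] [ 0.22835902  0.00329285 -1.55177622] [[606.2331098224763, 0.0, 313.8985841966422], [0.0, 606.2331098224763, 245.41482590968351], [0.0, 0.0, 1.0]] [-0.04033283  0.          0.          0.          0.        ]
{'time_s': 0.1, 'qpos': array([ 1.06539318e+00,  3.00404439e-01,  1.52151194e+00,  1.39753849e-05,
        1.32072003e+00, -6.66066466e-02]), 'joint_vel': array([-0.00125945, -0.00205243, -0.00201548, -0.00082215,  0.00062576,
       -0.0001494 ]), 'tau': array([ 1.62937311e-03, -5.32637429e+01, -3.53283727e+01,  7.09864986e-02,
        2.34893057e-02, -7.91265916e-05]), 'ee_pos': array([0.23355473, 0.49768489, 0.20495215]), 'eef_rot': array([-3.14055212e+00, -8.29762009e-05,  2.70279264e+00]), 'force': array([ 0.00032837, -0.21124349,  0.11869213]), 'moment': array([ 0.04338411, -0.01619375, -0.00550991]), 'grip_force': 0.0, 'grip_width': 0.0939320314515263}
```

View pics/scene1.png

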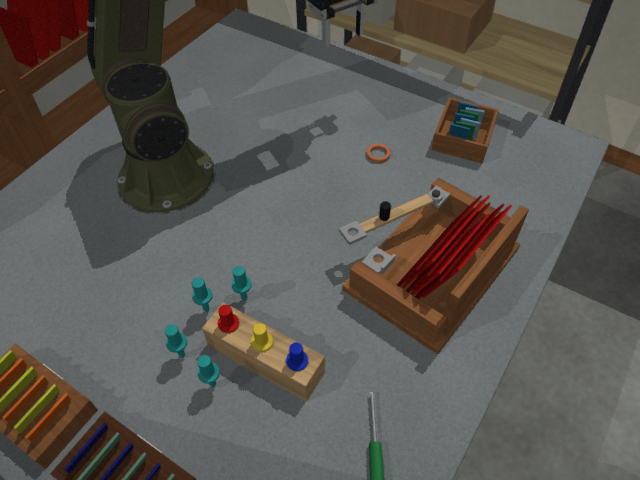

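View pics/top1.png

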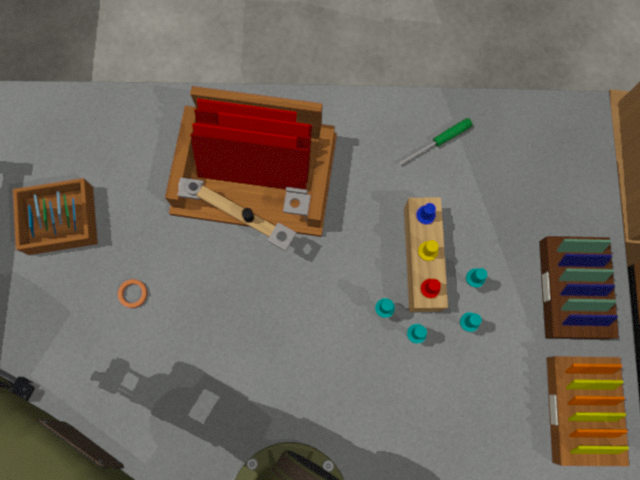

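The scene view shows the eye at (352,232), lug (379,259), knob (385,211) and red pin (227,318). In the top view the eye is at (283,236), lug (296,202), knob (248,215), hinge (193,187) and red pin (430,288). Four turquoise pins surround the red one.

```bash
cat > m.py <<'E'
from h import *
def comps(m,mn):
    n,l,s,ce=cv2.connectedComponentsWithStats(m.astype(np.uint8)); return [(l==i) for i in range(1,n) if s[i,4]>=mn]
def P(c,m):
    v,u=np.nonzero(m); q=pts(c,np.c_[u,v]); return q[c['range_z'][v,u]>0]
if __name__=='__main__':
  np.set_printoptions(precision=4,suppress=True)
  for n in ['scene','top']:
    c=cam(n); hsv=cv2.cvtColor(c['pixels'],cv2.COLOR_RGB2HSV).astype(int); H,S,V=hsv[...,0],hsv[...,1],hsv[...,2]
    masks=dict(red=((H<4)|(H>176))&(S>200)&(V>70),blue=(H>108)&(H<125)&(S>180)&(V>90),yel=(H>22)&(H<30)&(S>200)&(V>110),teal=(H>82)&(H<95)&(S>150)&(V>60),black=(V<40),steel=(S<25)&(V>120))
    for k,m in masks.items():
      for q in comps(m,40):
        p=P(c,q); v,u=np.nonzero(q)
        if len(p)<20: continue
        x=np.median(p,0)
        if not(0.2<x[0]<.85 and abs(x[1])<.6 and 0.01<x[2]<.35) or len(p)>3000: continue
        zt=np.percentile(p[:,2],97); t=p[p[:,2]>zt-.006]
        print(n,k,len(p),'uv',u.mean().round(),v.mean().round(),'med',x,'ztop',zt.round(4),'topmid',((t.min(0)+t.max(0))/2)[:2],'ext',(t.max(0)-t.min(0))[:2],'zmin',np.percentile(p[:,2],3).round(3))
  for nm,uv in [('lugrim',[(290,195),(290,209),(305,195),(305,209)]),('eye',[(275,236),(292,236),(283,244)]),('bar',[(225,205),(235,211)]),('hinge',[(193,187)]),('block',[(413,230),(440,230),(415,300)])]:
    print(nm,pts(c,uv).tolist())
  import cv2 as _; a=cv2.resize(c['pixels'][170:270,160:340],None,fx=4,fy=4,interpolation=2); b=cv2.resize(c['pixels'][190:350,370:500],None,fx=3,fy=3,interpolation=2)
  cv2.imwrite('pics/crop1.png',a[:,:,::-1])
E
python3 m.py
```

```text
scene red 278 uv 446.0 235.0 med [0.7297 0.0906 0.1528] ztop 0.1561 topmid [0.7327 0.0952] ext [0.0345 0.2395] zmin 0.065
scene red 415 uv 449.0 240.0 med [0.7438 0.0716 0.1646] ztop 0.17 topmid [0.7507 0.1051] ext [0.0319 0.2155] zmin 0.055
scene red 260 uv 456.0 242.0 med [0.7555 0.0747 0.1576] ztop 0.1612 topmid [0.7577 0.0849] ext [0.0326 0.2329] zmin 0.092
scene red 749 uv 472.0 247.0 med [0.7897 0.0753 0.163 ] ztop 0.179 topmid [0.8023 0.1012] ext [0.029  0.2034] zmin 0.053
scene red 466 uv 455.0 252.0 med [0.7678 0.0457 0.1707] ztop 0.1791 topmid [0.7735 0.0672] ext [0.0285 0.1885] zmin 0.081
scene red 405 uv 227.0 319.0 med [ 0.4517 -0.2925  0.1011] ztop 0.1312 topmid [ 0.446  -0.2869] ext [0.0248 0.0233] zmin 0.078
scene blue 124 uv 296.0 349.0 med [ 0.6059 -0.2822  0.1287] ztop 0.1322 topmid [ 0.606  -0.2819] ext [0.0231 0.0238] zmin 0.126
scene blue 166 uv 297.0 363.0 med [ 0.6133 -0.29    0.0809] ztop 0.1013 topmid [ 0.6083 -0.2834] ext [0.0199 0.0155] zmin 0.077
scene teal 399 uv 240.0 282.0 med [ 0.4109 -0.1987  0.0786] ztop 0.1156 topmid [ 0.4059 -0.1942] ext [0.0256 0
[... 3061 characters left out ...]
18548028277866, 0.09219859340540859], [0.6077701189686723, -0.020202112749597222, 0.08736903264808893]]
eye [[0.5443308293531602, 0.0411333460807107, 0.09866741793398037], [0.544640553681255, 0.005405914355749365, 0.10002670505761957], [0.5259931973047791, 0.02345664920235359, 0.10470531995091004]]
bar [[0.6089048196394404, 0.1490297244334668, 0.10322654932966446], [0.5971508592174476, 0.12770710425142978, 0.09947225833311246]]
hinge [[0.6461220143150708, 0.2185461710192554, 0.10827584133402368]]
block [[0.5689419577605297, -0.2524465409441822, 0.07459605712200923], [0.5705338042414277, -0.3108707898101792, 0.07264028673964384], [0.4182431072805262, -0.2542657586775428, 0.07279596693054491]]
```

View pics/crop1.png

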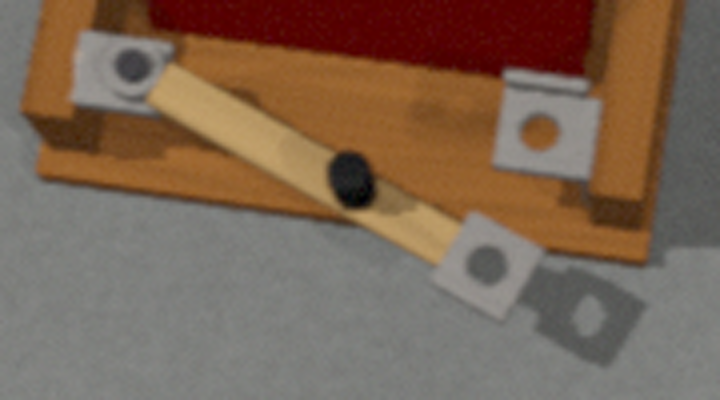

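The crop shows the lug hole at (295,202.7), the eye hole at (281.7,236) and the hinge at (192.5,186.5) in top-view pixels.

```bash
cat > n.py <<'E'
from m import *
np.set_printoptions(precision=4,suppress=True)
c=cam('top'); lug=onz(c,[(294.7,202.4)],.090)[0]; eye=onz(c,[(281.4,235.7)],.102)[0]; hin=onz(c,[(192.2,186.2)],.106)[0]
print('top lug',lug,'eye',eye,'hinge',hin,np.linalg.norm((lug-hin)[:2]),np.linalg.norm((eye-hin)[:2]))
print('wall',pts(c,[(320,190),(318,205),(316,222),(322,215)]))
s=cam('scene'); cv2.imwrite('pics/crop2.png',cv2.resize(s['pixels'][170:290,330:480],None,fx=5,fy=5,interpolation=2)[:,:,::-1])
E
python3 n.py
```

```text
top lug [0.6213 0.0021 0.09  ] eye [0.5444 0.0275 0.102 ] hinge [0.6486 0.2209 0.106 ] 0.2204718006224779 0.21967290377703608
wall [[ 0.6495 -0.0516  0.092 ]
 [ 0.6167 -0.0478  0.0891]
 [ 0.5841 -0.0442  0.0701]
 [ 0.6134 -0.0571  0.0235]]
```

View pics/crop2.png

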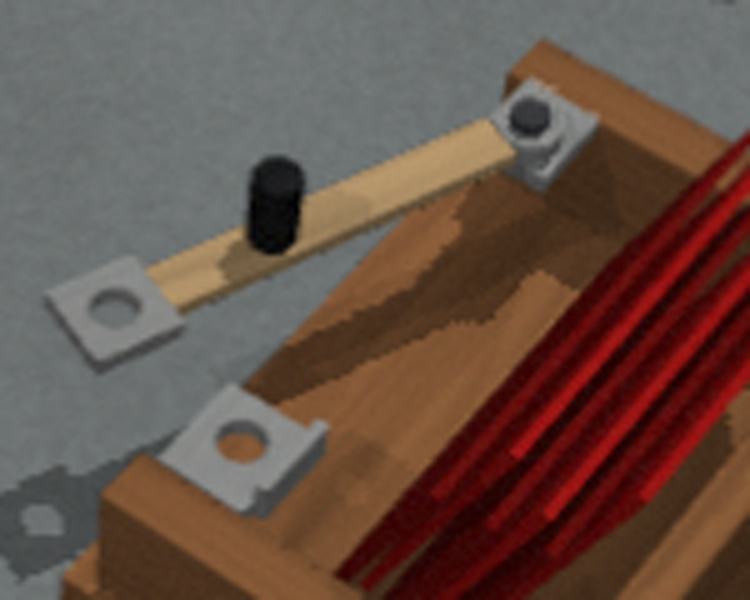

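The scene crop shows the lug hole at about (378,257.6) in full-frame pixels, with the eye clear of it. I'll go behind the knob with the fingers closed.

{"method": "carry_out", "body": {
  "motion": "0.0193 -0.0237 0 0 0 0 255;0.0193 -0.0237 0 0 0 0 255;0.0193 -0.0237 0 0 0 0 255;0.0193 -0.0237 0 0 0 0 255;0.0193 -0.0237 0 0 0 0 255;0.0193 -0.0237 0 0 0 0 255;0.0193 -0.0237 0 0 0 0 255;0.0193 -0.0237 0 0 0 0 255;0.0193 -0.0237 0 0 0 0 255;0.0193 -0.0237 0 0 0 0 255;0.0193 -0.0237 0 0 0 0 255;0.0193 -0.0237 0 0 0 0 255;0.0193 -0.0237 0 0 0 0 255;0.0193 -0.0237 0 0 0 0 255;0.0193 -0.0237 0 0 0 0 255;0.0193 -0.0237 0 0 0 0 255;0 0 -0.0233 0 0 0 255;0 0 -0.0233 0 0 0 255;0 0 -0.0233 0 0 0 255;0 0 -0.0233 0 0 0 255",
  "grip_force": 20
}}

```text
time_s: 1.97
ee_pos: [0.5424, 0.1185, 0.1112]
eef_rot: [3.142, 0.0, 2.702]
force: [0.2, 0.2, -1.0]
grip_width: 0.0003
grip_force: 0.0
```

{"method": "carry_out", "body": {
  "motion": "0.0046 -0.0018 0 0 0 0 255;0.0046 -0.0018 0 0 0 0 255;0.0046 -0.0018 0 0 0 0 255;0.0046 -0.0018 0 0 0 0 255;0.0046 -0.0018 0 0 0 0 255;0.0046 -0.0018 0 0 0 0 255;0.0046 -0.0018 0 0 0 0 255;0.0046 -0.0018 0 0 0 0 255;0.0046 -0.0018 0 0 0 0 255;0.0046 -0.0018 0 0 0 0 255;0.0046 -0.0018 0 0 0 0 255;0.0046 -0.0018 0 0 0 0 255;0.0046 -0.0018 0 0 0 0 255;0.0046 -0.0018 0 0 0 0 255;0 0 0 0 0 0 255;0 0 0 0 0 0 255"
}}

```text
time_s: 3.3
ee_pos: [0.6071, 0.0933, 0.1121]
eef_rot: [-3.142, 0.0, 2.703]
force: [-0.1, -0.8, -1.0]
grip_width: 0.0007
grip_force: 0.0
```

{"method": "carry_out", "body": {
  "motion": "0.002 -0.0008 0 0 0 0 255;0.002 -0.0008 0 0 0 0 255;0 0 0 0 0 0 255;0 0 0 0 0 0 255"
}}

```text
time_s: 3.63
ee_pos: [0.6109, 0.0918, 0.1123]
eef_rot: [-3.142, 0.0, 2.703]
force: [0.2, -0.4, 0.2]
grip_width: 0.0009
grip_force: 0.0
```

{"method": "carry_out", "body": {
  "motion": "0.0015 -0.0006 0 0 0 0 255;0.0015 -0.0006 0 0 0 0 255;0 0 0 0 0 0 255;0 0 0 0 0 0 255"
}}

```text
time_s: 3.97
ee_pos: [0.6128, 0.0912, 0.1122]
eef_rot: [-3.141, -0.003, 2.703]
force: [-11.5, 3.9, 4.9]
grip_width: 0.0005
grip_force: 5.5
```

Run:
```python
from m import *
c=cam('scene'); cv2.imwrite('pics/crop3.png',cv2.resize(c['pixels'][140:290,300:480],None,fx=4,fy=4,interpolation=2)[:,:,::-1])
```

```text
(no output)
```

View pics/crop3.png

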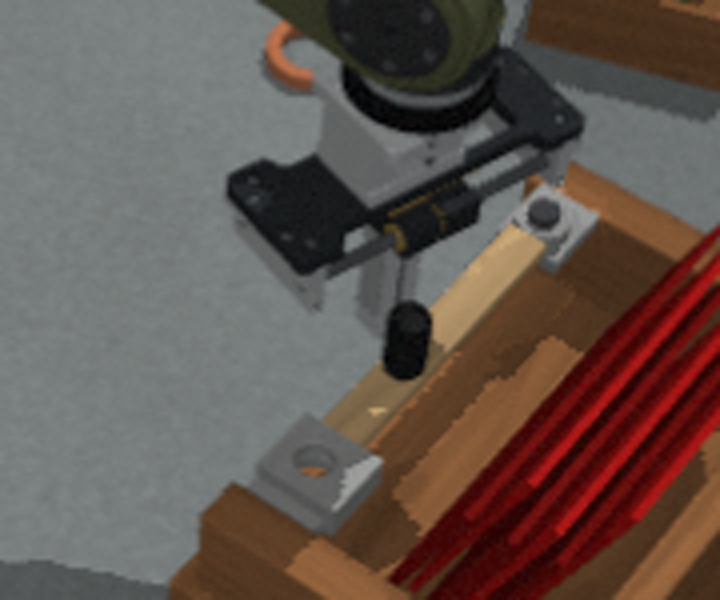

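The bar now lies on its stop: the force rose to 11.5 N and the eye sits over the lug at about (379,255). Next I'll retreat and go above the red pin.

{"method": "carry_out", "body": {
  "motion": "-0.013 0.006 0 0 0 0 255;-0.013 0.006 0 0 0 0 255;-0.013 0.005 0 0 0 0 255;0 0 0.025 0 0 0 255;0 0 0.025 0 0 0 255;0 0 0.025 0 0 0 255;0 0 0.025 0 0 0 255;0 0 0.025 0 0 0 255;-0.0118 -0.0357 0 0 0 0 110;-0.0118 -0.0357 0 0 0 0 110;-0.0118 -0.0357 0 0 0 0 110;-0.0118 -0.0357 0 0 0 0 110;-0.0118 -0.0357 0 0 0 0 110;-0.0118 -0.0357 0 0 0 0 110;-0.0118 -0.0357 0 0 0 0 110;-0.0118 -0.0357 0 0 0 0 110;-0.0118 -0.0357 0 0 0 0 110;-0.0118 -0.0357 0 0 0 0 110;-0.0118 -0.0357 0 0 0 0 110;0 0 0 0 0 0 110"
}}

```text
time_s: 5.68
ee_pos: [0.443, -0.2899, 0.2372]
eef_rot: [-3.14, 0.0, 2.698]
force: [-0.2, 0.7, -0.4]
grip_width: 0.0532
grip_force: 0.0
```

```bash
cat > k.py <<'E'
from m import *
np.set_printoptions(precision=4,suppress=True)
o=ctrl.get_obs(); print(o['ee_pos'],o['qpos'])
cc={}
for n,w in [('top',(270,180,60,50)),('scene',(355,235,50,45))]:
    c=cam(n); cc[n]=c; u0,v0,W,H=w
    cv2.imwrite(f'pics/z_{n}.png',cv2.resize(c['pixels'][v0:v0+H,u0:u0+W],None,fx=8,fy=8,interpolation=2)[:,:,::-1])
a=cv2.imread('pics/z_top.png');b=cv2.imread('pics/z_scene.png'); im=np.zeros((400,800,3),np.uint8); im[:,:400]=a[:400,:400]; im[:360,400:800]=b
cv2.imwrite('pics/pair.png',im)
w=cam('wrist'); hsv=cv2.cvtColor(w['pixels'],cv2.COLOR_RGB2HSV).astype(int); m=((hsv[...,0]<4)|(hsv[...,0]>176))&(hsv[...,1]>200)&(hsv[...,2]>70)
for q in comps(m,100):
    p=P(w,q); zt=np.percentile(p[:,2],97); t=p[p[:,2]>zt-.006]; print('wrist red',len(p),zt,((t.min(0)+t.max(0))/2),t.max(0)-t.min(0))
E
python3 k.py
```

```text
[ 0.443  -0.2899  0.2372] [-0.648   0.2303  1.5344 -0.0011  1.3764 -1.7754]
wrist red 1306 0.13012202496548236 [ 0.4429 -0.2829  0.1276] [0.0236 0.0239 0.0069]
```

View pics/pair.png

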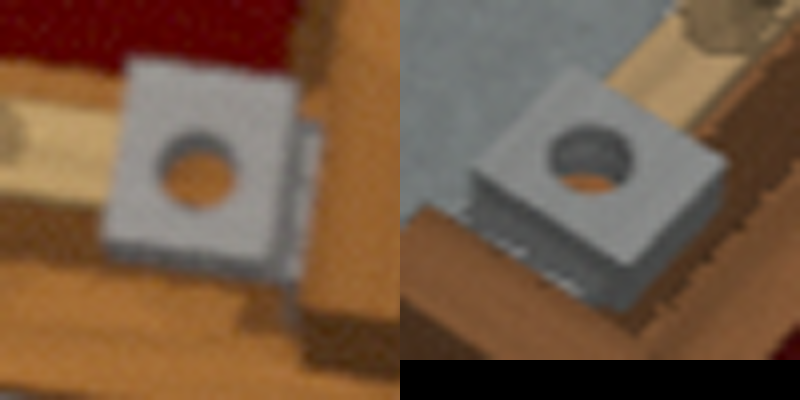

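The pair of crops shows the shut eye's hole at about (294.2,200.8) in the top view and (378.6,254.3) in the scene view, with the lug hole open beneath it. I'll work out its position and grasp the pin.

Run:
```python
from h import *
t=cam('top');s=cam('scene')
print('eye',onz(t,[(294.2,200.8)],.102),onz(s,[(378.6,254.3)],.102),'lug',onz(t,[(294.7,202.4)],.09),onz(s,[(378,257.6)],.09))
```

```text
eye [[0.62113351 0.00275235 0.102     ]] [[0.62308969 0.00162641 0.102     ]] lug [[0.62130305 0.00210517 0.09      ]] [[0.62264853 0.00154108 0.09      ]]
```

{"method": "carry_out", "body": {
  "motion": "0 0.006 0 0 0 0 110;0 0 -0.018 0 0 0 110;0 0 -0.018 0 0 0 110;0 0 -0.018 0 0 0 110;0 0 -0.018 0 0 0 110;0 0 -0.018 0 0 0 110;0 0 -0.018 0 0 0 110;0 0 -0.018 0 0 0 110;0 0 -0.018 0 0 0 110;0 0 0 0 0 0 110;0 0 0 0 0 0 255;0 0 0 0 0 0 255;0 0 0 0 0 0 255;0 0 0 0 0 0 255;0 0 0 0 0 0 255;0 0 0 0 0 0 255;0 0 0 0 0 0 255",
  "grip_force": 25
}}

```text
time_s: 7.35
ee_pos: [0.4451, -0.2805, 0.0946]
eef_rot: [-3.139, 0.002, 2.703]
force: [-4.3, -6.9, 4.8]
grip_width: 0.0258
grip_force: 25.0
```

{"method": "carry_out", "body": {
  "motion": "0 0 0.01 0 0 0 255;0 0 0.015 0 0 0 255;0 0 0.02 0 0 0 255;0 0 0.02 0 0 0 255;0 0 0.02 0 0 0 255;0 0 0.02 0 0 0 255;0 0 0.02 0 0 0 255;0 0 0.025 0 0 0 255;0 0 0 0 0 0 255;0 0 0 0 0 0 255"
}}

```text
time_s: 8.18
ee_pos: [0.4453, -0.2792, 0.2444]
eef_rot: [-3.141, 0.002, 2.703]
force: [0.5, -0.1, -1.1]
grip_width: 0.0255
grip_force: 24.9
```

{"method": "carry_out", "body": {
  "motion": "0.0147 0.0235 0 0 0 0 255;0.0147 0.0235 0 0 0 0 255;0.0147 0.0235 0 0 0 0 255;0.0147 0.0235 0 0 0 0 255;0.0147 0.0235 0 0 0 0 255;0.0147 0.0235 0 0 0 0 255;0.0147 0.0235 0 0 0 0 255;0.0147 0.0235 0 0 0 0 255;0.0147 0.0235 0 0 0 0 255;0.0147 0.0235 0 0 0 0 255;0.0147 0.0235 0 0 0 0 255;0.0147 0.0235 0 0 0 0 255;0 0 0 0 0 0 255;0 0 0 0 0 0 255;0 0 0 0 0 0 255"
}}

```text
time_s: 9.43
ee_pos: [0.621, 0.0027, 0.2421]
eef_rot: [-3.141, -0.002, 2.703]
force: [-0.4, -0.4, -0.8]
grip_width: 0.0254
grip_force: 24.9
```

```bash
cat > q.py <<'E'
from m import *
np.set_printoptions(precision=4,suppress=True)
print(ctrl.get_obs()['ee_pos'])
for n in ['scene','top','wrist']:
    c=cam(n); hsv=cv2.cvtColor(c['pixels'],cv2.COLOR_RGB2HSV).astype(int); H,S,V=hsv[...,0],hsv[...,1],hsv[...,2]
    for q in comps(((H<4)|(H>176))&(S>190)&(V>50),25):
        p=P(c,q); x=np.median(p,0)
        if np.hypot(x[0]-.622,x[1])<.045: print(n,len(p),'min',p.min(0),'max',p.max(0),'mid',(p.min(0)+p.max(0))/2)
    if n=='scene': a=cv2.resize(c['pixels'][150:290,300:440],None,fx=4,fy=4,interpolation=2)
cv2.imwrite('pics/hold.png',a[:,:,::-1])
E
python3 q.py
```

```text
[0.621  0.0027 0.2421]
scene 351 min [ 0.6043 -0.0222  0.2219] max [0.6435 0.0189 0.2801] mid [ 0.6239 -0.0016  0.251 ]
```

View pics/hold.png

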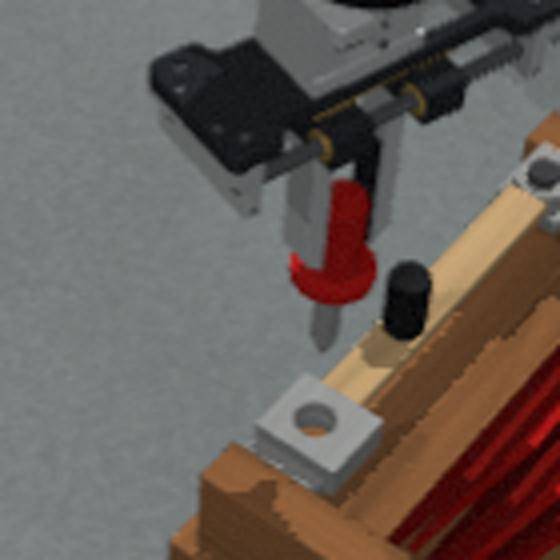

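The pin is held, tip at about (380.4,237.1) in the scene image, grip about (387,200), with the eye below it at about (379,254). I'll check the tip position and verticality.

Run:
```python
from m import *
np.set_printoptions(precision=4,suppress=True)
s=cam('scene'); print('tip',onz(s,[(380.4,237.1)],.1625), 'depth',pts(s,[(380.4,235),(381,231),(382,228)]))
hsv=cv2.cvtColor(s['pixels'],cv2.COLOR_RGB2HSV).astype(int); H,S,V=hsv[...,0],hsv[...,1],hsv[...,2]
for q in comps(((H<4)|(H>176))&(S>190)&(V>50),25):
    p=P(s,q); x=np.median(p,0)
    if np.hypot(x[0]-.622,x[1])<.045:
        for z in np.arange(.215,.29,.006):
            k=p[abs(p[:,2]-z)<.003]
            if len(k): print(z.round(3),len(k),k.min(0)[:2],k.max(0)[:2],k.mean(0))
# project the vertical line below the TCP
from scipy.spatial.transform import Rotation
R=Rot(s)
for z in (.28,.2545,.2225,.1625,.102):
    X=(np.array([.621,.0027,z])-s['position'])@R; uv=cv2.projectPoints(np.array([[X[0],-X[1],-X[2]]]),np.zeros(3),np.zeros(3),s['K'],s['dist'])[0]; print('proj',z,uv.ravel())
```

```text
tip [[0.6233 0.     0.1625]] depth [[ 0.6254 -0.0061  0.1774]
 [ 0.6259 -0.0064  0.1907]
 [ 0.6264 -0.0045  0.1984]]
0.221 1 [ 0.6341 -0.0097] [ 0.6341 -0.0097] [ 0.6341 -0.0097  0.2182]
0.227 99 [ 0.6074 -0.0212] [0.643  0.0168] [ 0.6294 -0.0078  0.2283]
0.233 54 [ 0.6058 -0.0203] [0.642  0.0161] [ 0.6278 -0.0098  0.2313]
0.239 22 [ 0.6238 -0.0144] [0.6354 0.0018] [ 0.6309 -0.0072  0.2385]
0.245 17 [ 0.6242 -0.0147] [0.6349 0.001 ] [ 0.6304 -0.0079  0.245 ]
0.251 18 [ 0.6252 -0.012 ] [0.6351 0.0105] [ 0.6315 -0.005   0.2512]
0.257 20 [ 0.6254 -0.0136] [0.6354 0.0106] [ 0.6312 -0.0059  0.2574]
0.263 18 [ 0.625  -0.0136] [ 0.6357 -0.0002] [ 0.6306 -0.0074  0.2626]
0.269 18 [ 0.6238 -0.0131] [0.6349 0.0065] [ 0.6307 -0.0065  0.2686]
0.275 64 [ 0.617  -0.0122] [0.6356 0.0127] [ 0.6278 -0.      0.2761]
0.281 18 [ 0.6185 -0.0101] [0.6324 0.0098] [ 0.6266 -0.0021  0.2791]
proj 0.28 [384.5336 196.616 ]
proj 0.2545 [383.4975 205.6628]
proj 0.2225 [382.246  216.5585]
proj 0.1625 [380.0359 235.7191]
proj 0.102 [377.9716 253.5213]
```

The pin hangs vertical and is centred over the eye to within 2 mm. I'll lower it.

{"method": "carry_out", "body": {
  "motion": "0 0 -0.01 0 0 0 255;0 0 -0.01 0 0 0 255;0 0 -0.01 0 0 0 255;0 0 -0.01 0 0 0 255;0 0 -0.01 0 0 0 255;0 0 -0.005 0 0 0 255;0 0 -0.005 0 0 0 255;0 0 -0.005 0 0 0 255;0 0 -0.005 0 0 0 255;0 0 -0.005 0 0 0 255;0 0 0 0 0 0 255;0 0 0 0 0 0 255"
}}

```text
time_s: 10.63
ee_pos: [0.6215, 0.003, 0.1682]
eef_rot: [-3.142, -0.0, 2.703]
force: [0.0, -0.2, -1.5]
grip_width: 0.026
grip_force: 24.9
```

{"method": "carry_out", "body": {
  "motion": "0 0 -0.004 0 0 0 255;0 0 -0.004 0 0 0 255;0 0 -0.004 0 0 0 255;0 0 -0.004 0 0 0 255;0 0 -0.004 0 0 0 255;0 0 0 0 0 0 255;0 0 0 0 0 0 255"
}}

```text
time_s: 11.22
ee_pos: [0.6214, 0.003, 0.148]
eef_rot: [-3.141, -0.0, 2.703]
force: [0.3, -0.0, -1.7]
grip_width: 0.0253
grip_force: 24.9
```

{"method": "carry_out", "body": {
  "motion": "0 0 -0.005 0 0 0 255;0 0 -0.005 0 0 0 255;0 0 -0.005 0 0 0 255;0 0 -0.005 0 0 0 255;0 0 -0.002 0 0 0 255;0 0 0 0 0 0 255;0 0 0 0 0 0 255"
}}

```text
time_s: 11.8
ee_pos: [0.6215, 0.003, 0.1262]
eef_rot: [-3.142, -0.0, 2.703]
force: [-0.4, -0.2, -1.2]
grip_width: 0.0257
grip_force: 24.9
```

{"method": "carry_out", "body": {
  "motion": "0 0 -0.0015 0 0 0 255;0 0 -0.0015 0 0 0 255;0 0 0 0 0 0 255;0 0 0 0 0 0 255"
}}

```text
time_s: 12.13
ee_pos: [0.6215, 0.003, 0.1232]
eef_rot: [-3.142, -0.0, 2.703]
force: [0.2, 0.4, -1.5]
grip_width: 0.0255
grip_force: 24.9
```

{"method": "carry_out", "body": {
  "motion": "0 0 0 0 0 0 110;0 0 0 0 0 0 110;0 0 0 0 0 0 110;0 0 0 0 0 0 110;0 0 0 0 0 0 110;0 0 0 0 0 0 110;0 0 0.01 0 0 0 110;0 0 0.02 0 0 0 110;0 0 0.02 0 0 0 110;0 0 0.02 0 0 0 110;0 0 0.025 0 0 0 110;0 0 0.025 0 0 0 110;-0.03 0 0.01 0 0 0 110;-0.03 0 0 0 0 0 110;-0.03 0 0 0 0 0 110;-0.03 0 0 0 0 0 110;0 0 0 0 0 0 110;0 0 0 0 0 0 110"
}}

```text
time_s: 13.63
ee_pos: [0.501, 0.003, 0.2547]
eef_rot: [3.141, 0.002, 2.703]
force: [-0.4, 0.1, 0.0]
grip_width: 0.0536
grip_force: 0.0
```

```bash
sed -i 's/150:290,300:440/180:290,310:450/' q.py; python3 q.py
```

```text
[0.501  0.003  0.2547]
scene 372 min [ 0.6051 -0.0204  0.1021] max [0.6438 0.0168 0.1609] mid [ 0.6244 -0.0018  0.1315]
wrist 1255 min [ 0.5186 -0.0179  0.0771] max [0.6917 0.0262 0.3122] mid [0.6051 0.0041 0.1947]
```

View pics/hold.png

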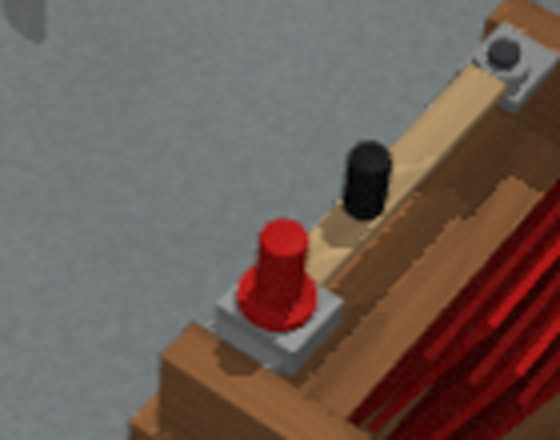

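The pin stands upright with its collar flat on the eye (scene about (379,252), grip top at z ≈ 0.159). The bar is shut and the arm is clear.

```bash
python3 -c "
from station import ctrl
print(ctrl.hand_in())"
```

```text
the job is handed in; nothing more can be done
None
```

I swung the bar shut on its stop and dropped the red pin through both holes with its collar resting on the bar, then handed the job in at about 14 s; no verdict came back.

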